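# Fit the lead holder and set the beam compass pivot nut

## Robot

A 7-joint arm with a two-finger parallel gripper is mounted at the origin on the work surface. World frame = base frame: x ahead of the robot, y to its left, z up, the work surface at z = 0. Lengths are in m, angles in rad, forces in N, time in s.
With the tool pointing down it reaches from about 0.4 to 0.9 m from the base axis. Payload 5.5 kg.
Tool frame: the origin (TCP) lies midway between the tips of the shut fingers; the grasp point (between the pads) lies 19 mm behind it (manip.grip_depth is the distance from the TCP to the grasp point, in m); z points along the fingers, x is the direction in which the jaws open and shut, and the axes are right-handed (so a half turn about z gives the same grasp; the last joint's range is limited). The gripper opens to 92 mm and grips with 3 to 60 N. Pads are 19 mm wide; open, the fingers measure 130 mm over their backs; the gripper's body (75 mm by 190 mm) begins 47 mm behind the grasp point.
Start: joints at [-1.086, 0.501, -0.427, 1.55, 0.221, 1.138, -0.21], TCP at [0.143, 0.634, 0.227] pointing down, gripper open.
Joint ranges: [-2.88, 2.88], [-0.31, 2.03], [-1.54, 1.56], [0.2, 2.42], [-1.41, 4.55], [0.19, 2.02], [-2.57, 2.57]. Speed limits (rad/s): [2.57, 2.57, 3.14, 3.14, 3.14, 3.14, 3.14].

## Interface

Orientations are given as a unit quaternion [x, y, z, w].
In Python, from bench import manip, effector, viewer gives the robot as it stands. Calls block until the motion is done:
- manip.move_pose(position, orientation): joint-space move of the TCP to a pose.
- manip.servo_line(position, ori=None, vel=0.15): straight line of the TCP; ori=None keeps the orientation; vel is the mean speed in m/s.
- manip.movej(angles): joint-space move.
- effector.open_jaws() and effector.close(f_grip=None): open the fingers fully, or close them until they stop; f_grip is the grip in N (None keeps the last).
- manip.sleep(seconds).
- manip.solve_ik(position, orientation): joint angles nearest the present ones, or None.
- viewer.get_image(name): name is "scene" or "top"; returns the picture (384x512x3 uint8, red, green, blue); there is no depth.
- viewer.get_calibration(name): a dict with "vfov" (degrees; the focal length in pixels is half the picture's height over the tangent of half this angle, whatever the lens; pixels are square), "cx", "cy" (the principal point, pixels), "eye" and "attitude" of the camera in the world. Camera axes: x right, y down, z forward; pixel columns grow to the right and rows downward; lengths in m; the calibration is good to about 2 mm. A picture is of the moment at which its call begins. get_calibration takes no time and is no camera call.
A pose or a line that the arm cannot do raises manip.PlanningError and nothing moves.
- manip.hand_in(): hands the job in, once; it reports no verdict.
Readings, each from a call of its own:
- manip.current_clock(): time.
- manip.current_q(): joint angles.
- manip.current_joint_velocities(): joint speeds.
- manip.current_tau(): joint torques, N m.
- manip.current_tool_pos(): TCP position.
- manip.current_tcp_rot(): TCP orientation.
- manip.current_force(): force on the tool from outside, world axes, zero at the start.
- manip.current_wrist_torque(): the same for the moment, N m.
- manip.current_finger_gap(): finger opening in m.
Only numpy, scipy, OpenCV 4.12 (cv2) and the standard library are available. Lean on these libraries where they do the work, as an engineer would, in place of code of your own. Each camera call takes 0.05 s, during which the arm holds its last target.

## Task

Take the brass lead holder out of the rack and stand it fully down in the bore at the end of the beam compass. Then screw the compass's knurled brass nut down (clockwise seen from above) until it bottoms out, back it off a quarter turn, and finish still gripping the nut there so that it cannot creep. Leave the red and blue holders, the steel paperweight and the screwdriver as they are.

Things in the scene. Friction and masses are not known exactly. Their poses are not given: they have to be found in the camera images.
- brass_holder: Plain brass rod (lead holder), 14 mm diameter, 95 mm long, about 0.06 kg, three thin dark rings near its top; the foot tapers to 9 mm over the lowest 5 mm. Stands upright in one of the rack's holes, foot 12 mm above the table, 67 mm showing above the rack. Origin at the centre of its foot, z up along the rod.
- red_holder: Same shape and size as the brass holder, but painted red with dark rings; stands in another hole of the rack. Origin at the centre of its foot. A bystander: leave it in its hole.
- blue_holder: Same shape and size as the brass holder, but painted blue with dark rings; stands in another hole of the rack. Origin at the centre of its foot. A bystander: leave it in its hole.
- rack: Fixed wooden block 150 mm (its x) by 50 mm (its y) by 40 mm high with a row of three upright holes along its x axis, at x = -50, 0 and 50 mm; holes 16 mm wide, 28 mm deep. Origin at the centre of its underside, on the table. Which holder stands in which hole varies.
- compass: Fixed beam compass. Round dark foot (92 mm wide, 20 high); on it a wooden beam along its x axis, 30 wide, top at 45 mm height, x -50 to 90 mm; at x = 105 mm a metal block 44 x 44 x 50 high with the upright bore. At the pivot a 26 mm wide collar goes up to 62 mm, then the upright 16 mm stud (top at 95 mm) with the nut. Origin on the table under the pivot axis.
- bore_mouth (a point): Centre of the bore's mouth in the metal block's top face, 50 mm above the table. The bore is upright, 16 mm wide (2 mm wider than the holder), mouth chamfered 2 mm, 28 mm deep.
- bore_floor (a point): Centre of the bore's floor, 22 mm above the table; the foot of a fully seated holder rests here, with its top 117 mm above the table.
- knurled_nut: The nut: brass, knurled, round, 42 mm diameter, 24 mm high, captive on the compass's upright stud. Origin on its axis at the centre of its underside, 63 mm above the table when bottomed out; it rises 4 mm a turn as it unscrews. This entry's axes stay parallel to the compass's and do not turn with the nut.
- nut_grip (a point): On the nut's axis, 14 mm above its underside: the height to grip. Fingers can take it from above at any yaw; below it there is room down to the beam's top at 45 mm (collar 26 mm wide).
- nut_turn (a joint): Angle of the nut: 0 bottomed out (hard stop), growing as it is backed off, anticlockwise from above; quarter turn 1.57. Starts at 1.2 to 2.7 (under half a turn). Friction 0.06 N m; stays where left. A red mark on its top points along the beam to the bore at 0, and square to the beam, to the left as seen from pivot to bore, at 1.57.
- paperweight: Steel paperweight, 44 mm diameter, 30 mm high, loose on the table, left of the compass. Origin at the centre of its underside. Bystander.
- screwdriver: Screwdriver with a wooden handle, 200 mm long, lying loose on the table to the left. Bystander.
Mind the look-alikes: they are no part of the job. What is meant by the compass is not pink or purple, and is the smaller of those in its own colour.

How it is judged:
By the outcome, as a careful person would: the job done as asked, in the order asked, and still so for the second after the job is handed in, while the arm keeps its last pose, push and grip.
It also fails if it takes over 64 s, if anything falls off the work surface, if the arm or the gripper's body presses on something with over 40 N, if the wrist force passes 120 N, or if a joint passes its speed limit or range.

## Working session

There is one attempt and no reset: what is moved stays moved. The work goes in short steps, each a Python script; the robot and the scene stay as the last script left them, time stands still between calls to the robot, and variables do not carry over. Pictures are saved under pics/ and viewed, and the job is handed in when it is done.

```bash
mkdir -p pics; ls; python3 - <<'E'
from bench import manip, effector, viewer
import cv2
for n in("scene","top"):
    im=viewer.get_image(n); cv2.imwrite(f"pics/{n}0.png",im[:,:,::-1]); print(n,viewer.get_calibration(n))
print(manip.current_clock(),manip.current_tool_pos(),manip.current_tcp_rot(),manip.grip_depth)
E
```

```text
pics
scene {'vfov': 57.622714433593785, 'cx': 253.09781270601025, 'cy': 190.2951987344919, 'eye': array([0.84532611, 0.24205927, 0.76412961]), 'attitude': array([ 0.54825284,  0.77869323, -0.24735742, -0.17852165])}
top {'vfov': 51.23305952755695, 'cx': 249.0731497932401, 'cy': 193.62462191199873, 'eye': array([0.33276783, 0.10288676, 1.11863968]), 'attitude': array([-0.69959888,  0.71380338, -0.0247716 ,  0.02079669])}
0.1 [0.14291418 0.63346863 0.22579712] [ 7.81005837e-01  6.24523131e-01 -6.83859505e-04  5.23754422e-04] 0.0188
```

View pics/scene0.png

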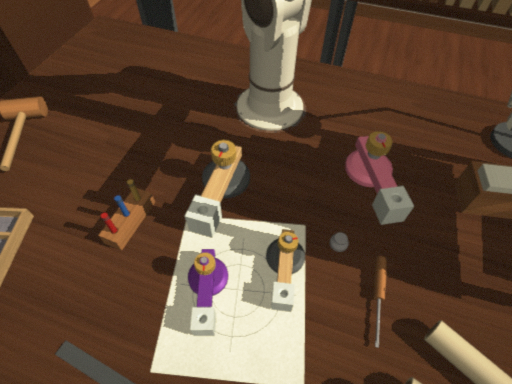

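View pics/top0.png

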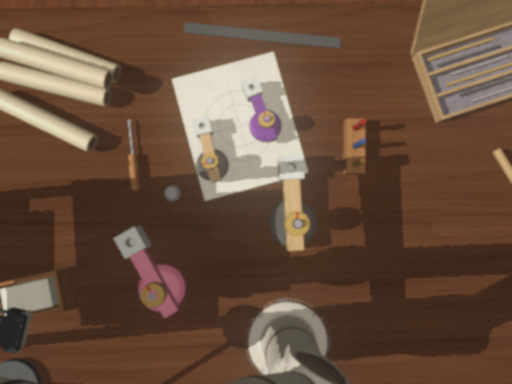

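```bash
cat > h.py <<'E'
import numpy as np, cv2
from bench import manip, effector, viewer
from scipy.spatial.transform import Rotation as R
def cal(n):
    c=viewer.get_calibration(n); f=192/np.tan(np.radians(c['vfov']/2)); return c,f,R.from_quat(c['attitude']).as_matrix()
def proj(n,p):
    c,f,M=cal(n); q=M.T@(np.array(p)-c['eye']); return np.array([c['cx']+f*q[0]/q[2],c['cy']+f*q[1]/q[2]])
def ray(n,uv):
    c,f,M=cal(n); return c['eye'],M@np.array([(uv[0]-c['cx'])/f,(uv[1]-c['cy'])/f,1])
def onz(n,uv,z):
    e,d=ray(n,uv); return e+d*(z-e[2])/d[2]
def down(yaw): # tool x at yaw in world, z down
    x=np.array([np.cos(yaw),np.sin(yaw),0]); z=np.array([0,0,-1.]); return R.from_matrix(np.array([x,np.cross(z,x),z]).T).as_quat()
E
python3 - <<'E'
from h import *
s=cv2.imread('pics/scene0.png');t=cv2.imread('pics/top0.png')
cv2.imwrite('pics/c1.png',cv2.resize(t[70:210,160:380],None,fx=3.6,fy=3.6,interpolation=cv2.INTER_CUBIC)[:600,:800])
cv2.imwrite('pics/c2.png',cv2.resize(s[220:320,240:350],None,fx=6,fy=6,interpolation=cv2.INTER_CUBIC))
cv2.imwrite('pics/c3.png',cv2.resize(s[170:260,90:170],None,fx=6,fy=6,interpolation=cv2.INTER_CUBIC))
print(proj('scene',[0,0,0]),proj('top',[0,0,0]),proj('top',manip.current_tool_pos()))
for n,uv,z in[('top',(209,160),.09),('scene',(289,240),.09),('top',(202,127),.05),('scene',(284,293),.05),('top',(355,146),.04),('scene',(122,228),.04),('scene',(188.5+0,332),0),('scene',(340,241),.03),('top',(173,193),.03)]: print(n,uv,onz(n,uv,z))
E
```

```text
[268.51975859 107.01049549] [287.1036629  340.59054349] [  6.15766136 311.42446511]
top (209, 160) [0.48831361 0.19830899 0.09      ]
scene (289, 240) [0.48812386 0.20201577 0.09      ]
top (202, 127) [0.58455399 0.21967818 0.05      ]
scene (284, 293) [0.58869377 0.2241103  0.05      ]
top (355, 146) [ 0.52653541 -0.19498974  0.04      ]
scene (122, 228) [ 0.56469501 -0.18083031  0.04      ]
scene (188.5, 332) [0.71700505 0.05913088 0.        ]
scene (340, 241) [0.41833215 0.31183895 0.03      ]
top (173, 193) [0.40880041 0.30305105 0.03      ]
```

```bash
sleep 1
```

```text
(no output)
```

View pics/c1.png

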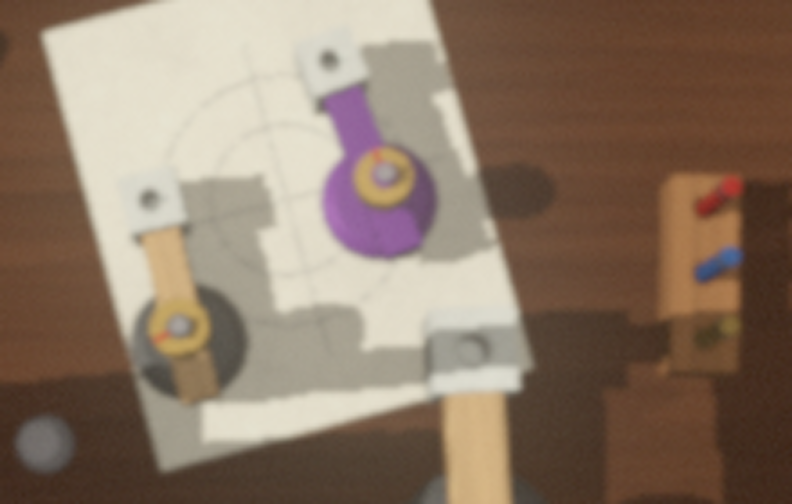

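View pics/c2.png

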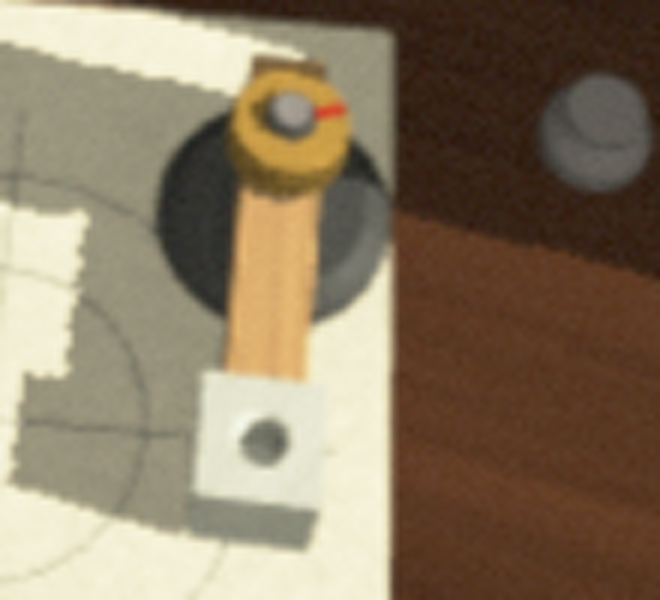

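View pics/c3.png

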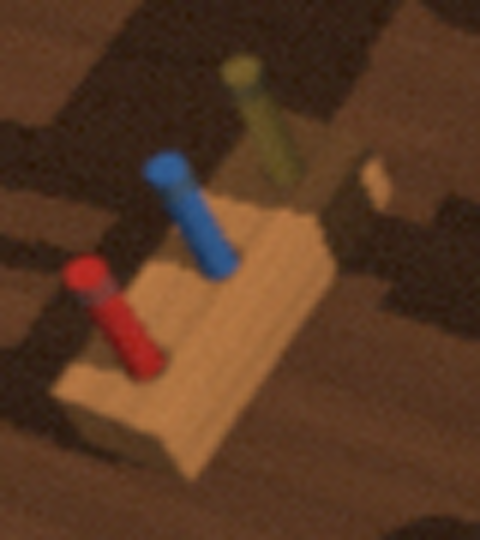

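```bash
python3 - <<'E'
from h import *
from scipy.optimize import least_squares
T=np.array([(201.7,125),(210,160.3),(363.6,121.9),(363.6,141.7),(362.2,160.6)])
S=np.array([(284.2,293.3),(288.7,238.8),(104.5,215),(117.8,198),(130.3,181.7)])
Z=[.05,.095,.107,.107,.107]
for t,s,z in zip(T,S,Z): print(onz('top',t,z)[:2],onz('scene',s,z)[:2])
def und(n,uv,k):
    c,f,M=cal(n); C=np.array([c['cx'],c['cy']]); d=(np.array(uv)-C)/f; r=np.hypot(*d)
    ru=r
    for _ in range(30): ru=r/(1+k*ru*ru)
    return C+d/r*ru*f
def res(k):
    return np.concatenate([(onz('top',und('top',t,k[0]),z)-onz('scene',und('scene',s,k[1]),z))[:2] for t,s,z in zip(T,S,Z)])*1e3
o=least_squares(res,[0,0]); print(o.x,o.fun.round(1))
# straightness: ruler edges in top, paper edges in scene
g=cv2.cvtColor(cv2.imread('pics/top0.png'),cv2.COLOR_BGR2GRAY)
cv2.imwrite('pics/c4.png',cv2.resize(cv2.imread('pics/scene0.png')[200:384,140:320],None,fx=3.2,fy=3.2,interpolation=cv2.INTER_CUBIC))
E
```

```text
[0.59004444 0.22041888] [0.58916075 0.2246831 ]
[0.48672928 0.19528342] [0.48822917 0.20090677]
[ 0.57646284 -0.20090148] [ 0.5753697  -0.19529305]
[ 0.52516971 -0.19891439] [ 0.52642088 -0.19257567]
[ 0.4765856  -0.19345675] [ 0.47641527 -0.19034392]
[1.44523552 0.84691977] [ 3.2 -2.8 -1.4 -5.4 -1.2 -1.3 -2.9 -1.9 -1.   1. ]
```

View pics/c4.png

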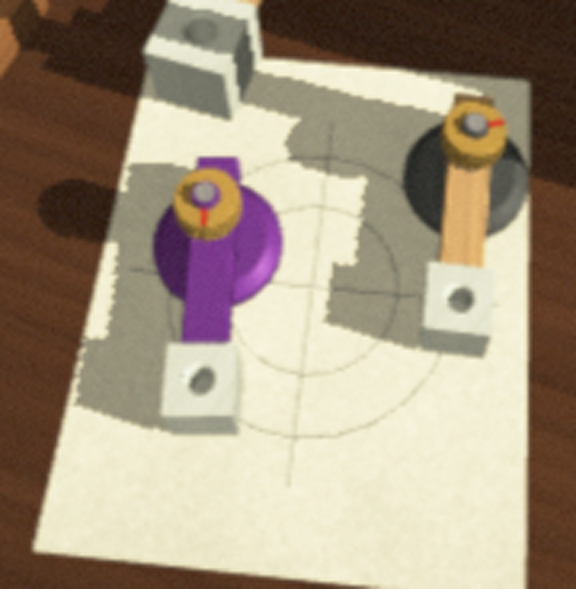

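```bash
python3 - <<'E'
from h import *
P=np.array([.4765,-.192]); yaw=np.radians(86.5)
print(manip.solve_ik([*P,.25],down(yaw)),manip.solve_ik([*P,.061],down(yaw)))
manip.move_pose([.5,.2,.28],down(np.radians(80)))
print(manip.current_clock(),manip.current_q())
manip.move_pose([*P,.2],down(yaw))
print(manip.current_clock(),manip.current_q(),manip.current_tool_pos(),manip.current_force())
for n in("scene","top"):
    im=viewer.get_image(n); cv2.imwrite(f"pics/{n}1.png",im[:,:,::-1])
cv2.imwrite('pics/j1.png',np.hstack([cv2.resize(cv2.imread('pics/scene1.png')[100:290,60:220],None,fx=2.5,fy=2.5),cv2.resize(cv2.imread('pics/top1.png')[70:260,290:450],None,fx=2.5,fy=2.5)]))
E
```

```text
[-0.12819535  0.21863711  0.53053789  1.88975971 -0.12573174  1.06584567
  1.96267013] [ 0.14110813  0.47393143  0.2308276   2.02946627 -0.17198691  0.65619581
  1.99372957]
2.1333 [-0.22892229  0.22939581 -0.23887911  1.77463962  0.0584915   1.1444167
  0.91237427]
3.6167 [ 0.31933186  0.25717601  0.01012408  1.92882438 -0.00401967  0.95509157
  1.8432913 ] [ 0.47739185 -0.1905599   0.20021403] [ 1.18742668  0.96154773 -0.43425762]
```

View pics/j1.png

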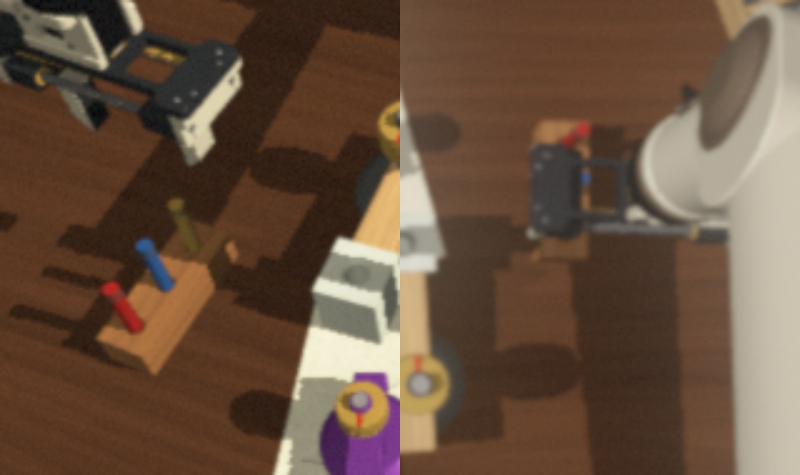

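```bash
python3 - <<'E'
from h import *
P=np.array([.4765,-.192]); yaw=np.radians(86.5)
print(manip.current_tool_pos())
manip.servo_line([*P,.061],down(yaw),vel=.1)
manip.sleep(.3)
print(manip.current_clock(),manip.current_tool_pos(),manip.current_force())
for n in("scene","top"):
    im=viewer.get_image(n); cv2.imwrite(f"pics/{n}2.png",im[:,:,::-1])
cv2.imwrite('pics/j2.png',np.hstack([cv2.resize(cv2.imread('pics/scene2.png')[140:260,80:180],None,fx=4,fy=4),cv2.resize(cv2.imread('pics/top2.png')[90:210,310:410],None,fx=4,fy=4)]))
E
```

```text
[ 0.47738636 -0.19049459  0.20023847]
5.5583 [ 0.47670107 -0.19206509  0.06130841] [-0.24030437  0.88774538  0.99481537]
```

View pics/j2.png

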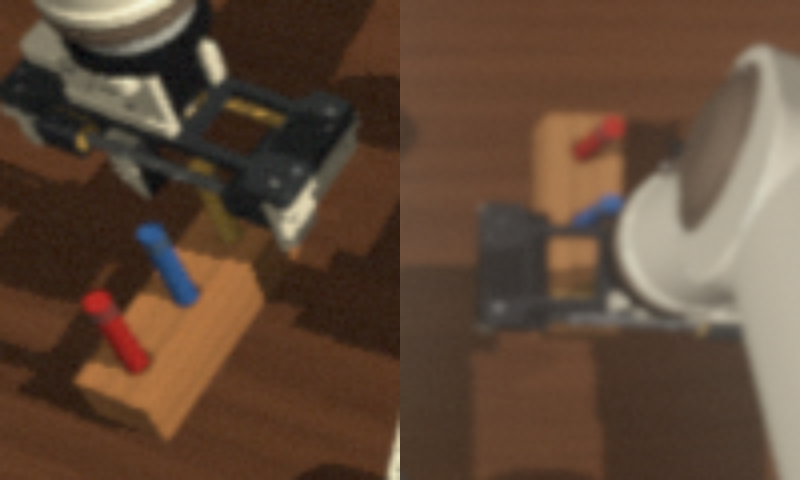

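```bash
python3 - <<'E'
from h import *
f0=manip.current_force()
effector.close(f_grip=4)
print(manip.current_clock(),manip.current_tool_pos(),manip.current_force()-f0,manip.current_finger_gap())
manip.sleep(.2)
print(manip.current_force()-f0,manip.current_finger_gap(),manip.current_wrist_torque())
E
```

```text
6.8417 [ 0.47640126 -0.19238079  0.0609442 ] [-0.19673279 -1.59312629 -1.48108409] 0.013932465807021606
[-0.45626822 -1.28995996 -1.33919964] 0.0138392043851673 [-0.41363496  0.0077742   0.00074302]
```

```bash
python3 - <<'E'
from h import *
effector.close(f_grip=25)
p=manip.current_tool_pos(); print(p, manip.current_force())
manip.servo_line([.4765,-.192,.21],vel=.12)
print(manip.current_clock(),manip.current_force(),manip.current_finger_gap())
B=[.5896,.2226]
manip.move_pose([*B,.21],down(np.radians(95)))
manip.servo_line([*B,.119],down(np.radians(95)),vel=.12)
manip.sleep(.3)
print(manip.current_clock(),manip.current_tool_pos(),manip.current_tcp_rot(),manip.current_force(),manip.current_finger_gap(),manip.current_q())
for n in("scene","top"):
    im=viewer.get_image(n); cv2.imwrite(f"pics/{n}3.png",im[:,:,::-1])
cv2.imwrite('pics/j3.png',np.hstack([cv2.resize(cv2.imread('pics/scene3.png')[230:330,240:320],None,fx=5,fy=5),cv2.resize(cv2.imread('pics/top3.png')[80:180,170:250],None,fx=5,fy=5)]))
E
```

```text
[ 0.47645811 -0.19238275  0.06097814] [ 0.41796291 -2.37845228 -2.26980146]
8.65 [-0.56876464  0.64741246 -0.66123914] 0.013454312589729768
11.4417 [0.58996721 0.22278667 0.11968731] [6.75573564e-01 7.37292364e-01 5.10011346e-04 2.63407780e-04] [-0.25784301 -1.02952736 -0.11443305] 0.01342128815416253 [-0.25076159  0.55645385 -0.20696319  1.69570931  0.13882413  0.90261259
  1.14468112]
```

View pics/j3.png

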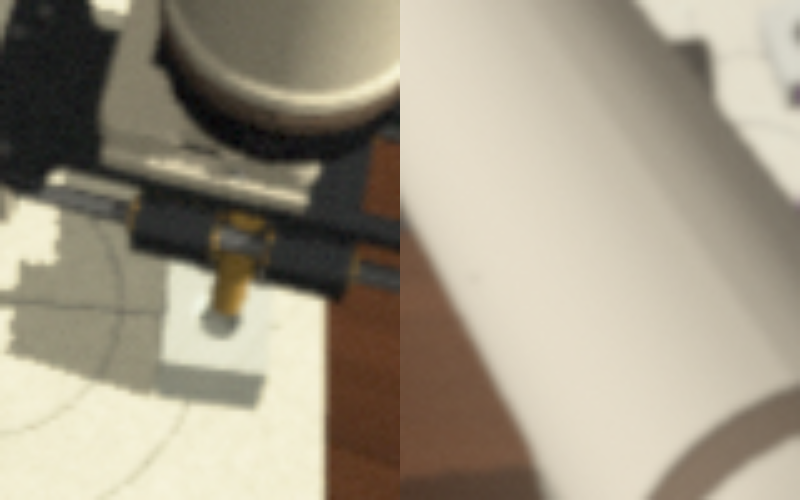

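View pics/scene3.png

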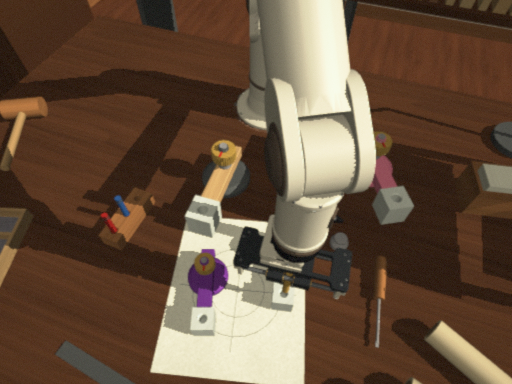

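```bash
python3 - <<'E'
from h import *
s=cv2.imread('pics/scene3.png'); o=np.array([264,268]);k=14
c=cv2.resize(s[268:310,264:306],None,fx=k,fy=k,interpolation=cv2.INTER_CUBIC)
s0=cv2.imread('pics/scene0.png')
c0=cv2.resize(s0[268:310,264:306],None,fx=k,fy=k,interpolation=cv2.INTER_CUBIC)
X=[.58997,.22279]
for z in(.0707,.0757,.09,.1):
    p=(proj('scene',[*X,z])-o+.5)*k; print(z,p/k+o); cv2.circle(c,tuple(int(v) for v in p),3,(0,0,255),-1)
cv2.imwrite('pics/z3.png',c);cv2.imwrite('pics/z0.png',c0)
# bore hole by dark mask
for im in(s0,):
    g=cv2.cvtColor(im,cv2.COLOR_BGR2GRAY)[280:306,270:300]; print(g[2:24,4:26])
E
```

```text
0.0707 [284.5002195  290.38269263]
0.0757 [284.69564583 289.51819903]
0.09 [285.26724184 286.98967039]
0.1 [285.6785096  285.17037439]
[[212 221 217 209 214 206 203 204 204 200 195 183 189 197 194 187 197 224
  234 235 236 236]
 [216 227 226 223 222 223 226 225 225 225 220 211 211 213 213 204 211 226
  235 236 236 236]
 [215 226 224 225 225 226 226 227 228 229 226 227 227 227 227 223 226 229
  231 231 234 237]
 [224 226 225 227 227 228 226 228 228 227 228 226 227 227 226 228 227 228
  229 229 234 237]
 [223 226 226 226 227 228 228 229 229 229 226 228 228 226 226 228 229 231
  230 229 234 235]
 [223 225 226 226 227 228 227 228 227 228 226 227 226 226 229 229 228 229
  229 230 234 235]
 [222 226 227 227 228 229 233 235 234 229 224 220 223 226 229 231 230 230
  230 230 234 236]
 [223 227 228 227 232 236 241 241 232 217 198 193 207 223 229 228 230 230
  231 231 233 238]
 [223 227 228 227 232 242 242 220 178 150 134 142 168 202 223 229 229 232
  230 231 236 239]
 [226 228 229 228 237 240 231 177 126 121 113 114 124 161 210 230 231 230
  229 232 237 238]
 [226 229 228 229 236 235 192 130 1
[... 381 characters left out ...]
3 134 159 207 228 230 229 229
  227 228 233 237]
 [227 227 226 226 225 226 222 214 192 173 165 175 206 227 230 229 229 226
  227 229 237 238]
 [227 227 225 227 226 228 230 227 227 226 229 225 226 229 231 226 228 226
  226 231 237 238]
 [226 226 226 228 228 229 228 229 230 231 229 230 229 230 230 228 226 225
  227 231 237 238]
 [225 225 226 227 227 228 228 230 232 231 230 230 228 227 227 225 226 228
  228 233 236 238]
 [220 222 225 229 229 229 229 230 231 229 230 230 228 226 225 225 228 229
  228 230 235 236]
 [194 203 214 216 217 218 223 223 223 227 228 229 226 226 224 225 228 227
  227 230 234 234]
 [143 146 150 158 165 173 181 189 198 207 217 216 215 217 220 224 223 224
  226 229 236 235]]
```

View pics/z3.png

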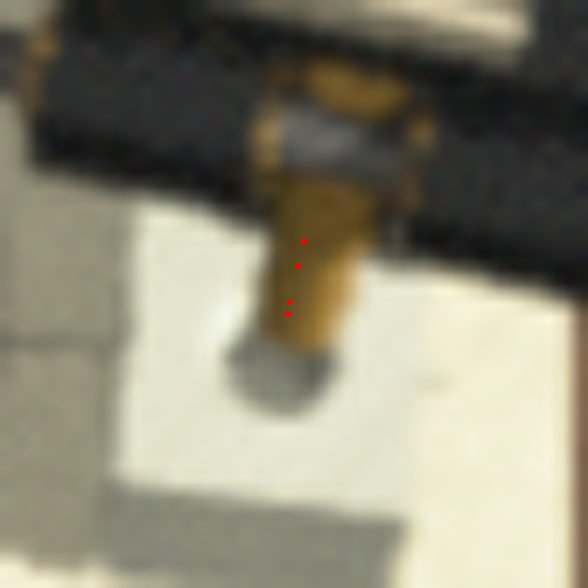

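View pics/z0.png

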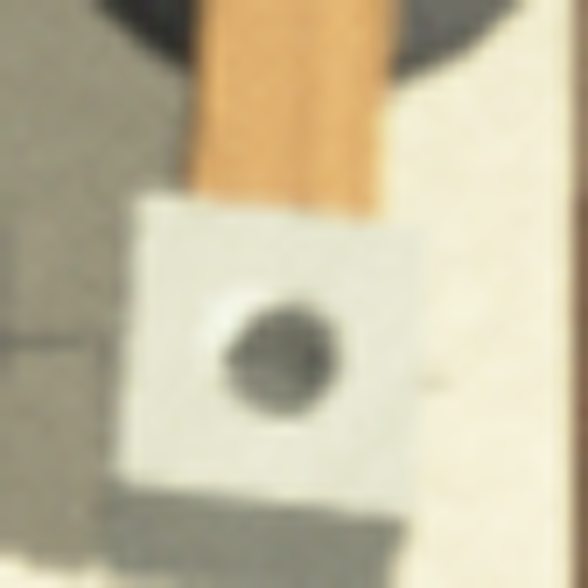

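```bash
python3 - <<'E'
from h import *
for off in((1.2,.85),(1.2,0),(1.2,1.2)):
    for z in(.05,.048): print(off,z,onz('scene',np.array([283.6,293.1])-off,z))
# chroma mask of rod and edges per row
s=viewer.get_image('scene'); h=cv2.cvtColor(s,cv2.COLOR_RGB2HSV)
for r in range(282,300): print(r,h[r,278:296,1])
E
```

```text
(1.2, 0.85) 0.05 [0.58829697 0.22051939 0.05      ]
(1.2, 0.85) 0.048 [0.58757713 0.22045906 0.048     ]
(1.2, 0) 0.05 [0.59001856 0.22103869 0.05      ]
(1.2, 0) 0.048 [0.58930354 0.22097982 0.048     ]
(1.2, 1.2) 0.05 [0.58758664 0.22030512 0.05      ]
(1.2, 1.2) 0.048 [0.58686481 0.2202442  0.048     ]
282 [ 34  35   6  34  41 125 154 178 173 159 167 160 145 113 110 101  21   6]
283 [ 30  31  37  45  45 140 159 165 162 165 162 171 149  79  73  96  15  27]
284 [ 27  33  39  36  43 106 162 161 165 169 172 168 128  64  57  60  26  27]
285 [ 27  28  32  34  40  89 155 170 155 161 165 147 125  65  50  14  16  38]
286 [ 27  27  27  36  48 108 160 154 160 171 150 111  58  37  43  34  38  45]
287 [ 26  26  24  36  53 122 156 164 161 163 140  78  37  39  38  33  36  45]
288 [ 26  22  23  36  58 125 161 161 164 161 125  67  31  31  26  26  33  38]
289 [ 23  21  19  31  60 127 172 149 158 151 109  53  27  25  24  30  30  33]
290 [ 21  18  17  33  70 137 157 163 165 143  87  42  25  24  24  26  31  31]
291 [ 21  19  25  32  54 114 148 157 150 119  65  30  25  24  23  26  30  32]
292 [ 22  21  31  35  44  66 108 131 128  86  48  27  27  25  26  26  29  34]
293 [24 32 32 28 32 33 49 64 67 42 33 25 26 25 25 25 29 33]
294 [25 29 32 36 29 30 31 31 36 38 32 26 24 25 25 29 36 37]
295 [28 33 32 32 29 35 31 35 29 33 33 26 25 25 23 33 39 39]
296 [28 29 32 28 36 32 32 30 32 33 26 24 24 26 26 30 33 34]
297 [26 28 27 31 32 34 32 32 32 26 24 23 29 27 28 27 30 33]
298 [26 26 26 25 29 28 26 28 27 26 23 24 26 26 27 28 31 32]
299 [26 24 24 27 25 23 24 26 23 25 28 27 29 27 27 26 29 32]
```

```bash
python3 - <<'E'
from h import *
for off in((.7,0),(.9,0.)): print(onz('scene',np.array([283.65,293.25])-off,.048))
B=np.array([.5895,.2216]); q=down(np.radians(95))
manip.servo_line([*B,.104],q,vel=.06); manip.sleep(.2); f0=manip.current_force(); print(manip.current_tool_pos(),f0)
for z in np.arange(.101,.082,-.003):
    manip.servo_line([*B,z],q,vel=.03)
    f=manip.current_force()-f0; print(round(manip.current_clock(),2),manip.current_tool_pos().round(4),f.round(1))
    if abs(f[2])>5 or np.hypot(*f[:2])>6: break
s=viewer.get_image('scene'); cv2.imwrite('pics/z4.png',cv2.resize(s[250:320,250:320,::-1],None,fx=8,fy=8,interpolation=cv2.INTER_CUBIC))
E
```

```text
[0.58922092 0.22215094 0.048     ]
[0.58936156 0.22175844 0.048     ]
[0.58973285 0.22174848 0.10422622] [ 0.15504258 -0.02577697 -0.72533318]
12.44 [0.5893 0.2216 0.1008] [-0.4 -0.   0. ]
12.69 [0.5893 0.2215 0.0977] [-0.6  0.  -0.3]
12.94 [0.5893 0.2215 0.0947] [-0.3 -0.  -0. ]
13.19 [0.5893 0.2215 0.0917] [-1.  -0.3 -0.1]
13.44 [0.5894 0.2215 0.0887] [-0.4 -0.6  0.3]
13.69 [0.5893 0.2215 0.0857] [-1.7 -1.  -1. ]
13.94 [0.5893 0.2215 0.0827] [-1.6 -1.1 -0.2]
```

View pics/z4.png

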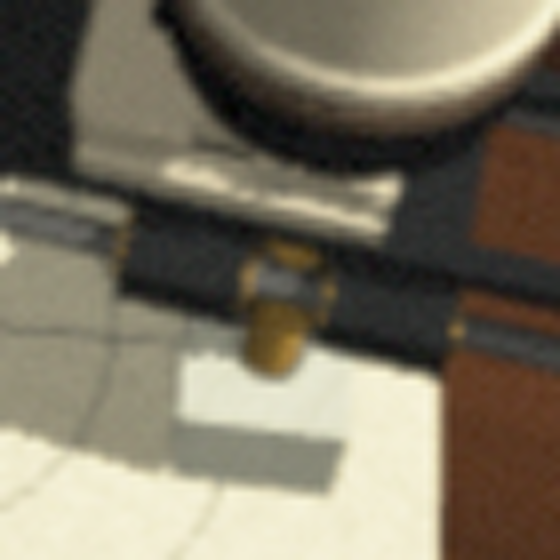

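```bash
python3 - <<'E'
from h import *
B=np.array([.5895,.2216]); q=down(np.radians(95)); f0=manip.current_force()
for z in [.08,.077,.075,.073,.072,.071,.070,.069,.068]:
    manip.servo_line([*B,z],q,vel=.03)
    f=manip.current_force()-f0; print(round(manip.current_clock(),2),manip.current_tool_pos().round(4),f.round(1))
    if abs(f[2])>8 or np.hypot(*f[:2])>10: break
E
```

```text
14.24 [0.5894 0.2215 0.0797] [-0.2 -0.3 -1.2]
14.49 [0.5893 0.2215 0.0767] [ 0.2 -1.1 -1. ]
14.74 [0.5895 0.2215 0.0748] [-0.2  0.7 -1.2]
14.99 [0.5894 0.2215 0.0728] [-0.7 -0.6 -1.1]
15.24 [0.5895 0.2215 0.0719] [-1.3 -0.6 -0.4]
15.49 [0.5895 0.2215 0.071 ] [-1.6 -1.1  1.2]
15.74 [0.5897 0.2216 0.0709] [-4.1 -1.5  8.1]
```

```bash
python3 - <<'E'
from h import *
effector.open_jaws()
manip.servo_line([.5895,.2216,.2],vel=.2)
print(manip.current_clock(),manip.current_tool_pos())
im=viewer.get_image('scene'); cv2.imwrite('pics/z5.png',cv2.resize(im[200:320,210:350,::-1],None,fx=5,fy=5,interpolation=cv2.INTER_CUBIC))
for n,(u,v) in(('scene',(289,240)),('top',(209,160))):
    s=cv2.imread(f'pics/{n}0.png'); h=cv2.cvtColor(s,cv2.COLOR_BGR2HSV).astype(int)
    m=((h[...,0]<9)|(h[...,0]>172))&(h[...,1]>130)&(h[...,2]>110); yy,xx=np.nonzero(m)
    k=(abs(xx-u)<14)&(abs(yy-v)<14); c=np.array([xx[k].mean(),yy[k].mean()]); P=onz(n,c,.0882)
    print(n,k.sum(),c,P)
c0=np.array([.4873,.1972])
for dyaw in range(-180,181,30):
    q=manip.solve_ik([*c0,.12],down(np.radians(dyaw))); print(dyaw,None if q is None else q.round(2))
E
```

```text
17.8417 [0.58870902 0.2211585  0.19889579]
scene 7 [293.57142857 238.28571429] [0.47982274 0.21008812 0.0882    ]
top 0 [nan nan] [nan nan nan]
-180 [-0.01  0.44 -0.52  1.95  0.29  0.83  2.45]
-150 [ 0.5   0.82 -1.3   1.94  0.89  1.13  2.49]
-120 [-1.37  0.88  1.35  1.99 -0.97  1.15 -1.68]
-90 [-1.37  0.88  1.35  1.99 -0.97  1.15 -1.15]
-60 [-0.69  0.4   0.32  1.97 -0.17  0.79 -1.33]
-30 [-0.61  0.39  0.21  1.97 -0.11  0.79 -0.86]
0 [-0.52  0.39  0.1   1.97 -0.05  0.79 -0.39]
30 [-0.43  0.39 -0.    1.96  0.    0.79  0.09]
60 [-0.34  0.39 -0.11  1.96  0.06  0.79  0.56]
90 [-0.26  0.4  -0.21  1.96  0.11  0.8   1.03]
120 [-0.18  0.41 -0.31  1.96  0.17  0.81  1.51]
150 [-0.09  0.42 -0.42  1.95  0.23  0.81  1.98]
180 [-0.01  0.44 -0.52  1.95  0.29  0.83  2.45]<stdin>:9: RuntimeWarning: Mean of empty slice.
  ret = ret.dtype.type(ret / rcount)
```

View pics/z5.png

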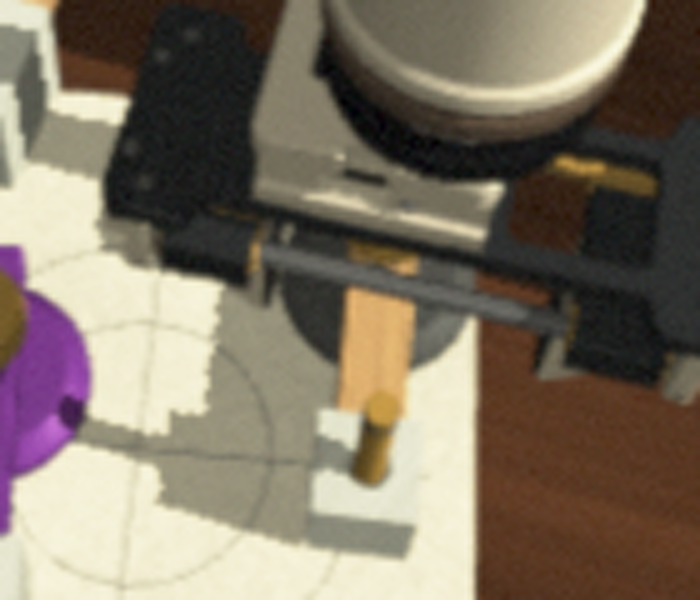

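```bash
python3 - <<'E'
from h import *
c=np.array([.4873,.1972]); z=.0595
def rd(): return manip.current_tool_pos().round(4),(manip.current_force()).round(1)
q=down(np.radians(-10))
manip.move_pose([*c,.2],q); print(manip.current_clock(),manip.current_tool_pos())
manip.servo_line([*c,.13],q,vel=.15)
manip.servo_line([*c,z],q,vel=.08); manip.sleep(.2)
print(manip.current_clock(),*rd())
effector.close(f_grip=4); manip.sleep(.1)
print(manip.current_clock(),*rd(),manip.current_finger_gap(),manip.current_wrist_torque().round(2))
s=viewer.get_image('scene'); cv2.imwrite('pics/z6.png',cv2.resize(s[190:320,210:350,::-1],None,fx=5,fy=5,interpolation=cv2.INTER_CUBIC)[:600])
E
```

```text
19.425 [0.48729372 0.19724244 0.19965238]
21.275 [0.4877 0.1974 0.06  ] [ 0.  -0.5  0.1]
22.2167 [0.4877 0.1972 0.0596] [ 1.7 -0.   0.4] 0.04228078061997414 [-0.22 -0.27  0.02]
```

View pics/z6.png

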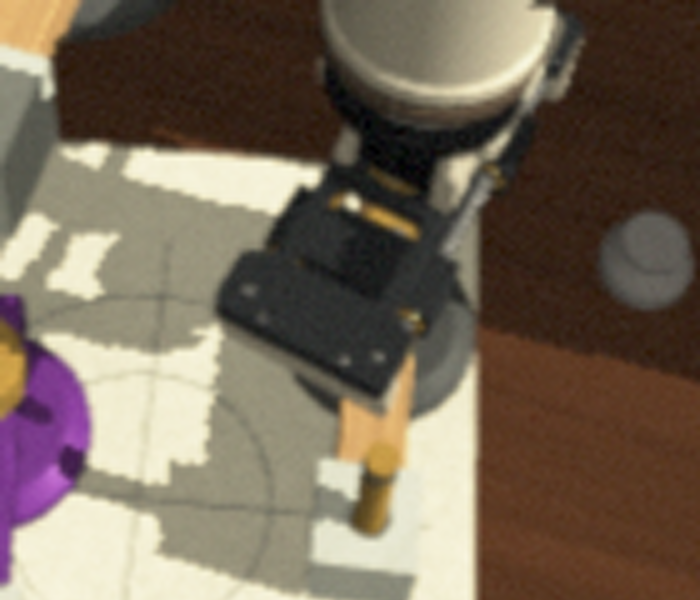

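```bash
python3 - <<'E'
from h import *
c=np.array([.4876,.1972]); z=.0595
def rd(): return manip.current_tool_pos().round(4),(manip.current_force()).round(1)
q=down(np.radians(80))
effector.open_jaws()
manip.move_pose([*c,z],q); manip.sleep(.2); print(manip.current_clock(),*rd(),manip.current_q().round(2))
effector.close(f_grip=4); manip.sleep(.1)
print(manip.current_clock(),*rd(),manip.current_finger_gap(),manip.current_wrist_torque().round(2))
E
```

```text
24.6083 [0.4875 0.1973 0.0595] [-0.7  0.1  0.5] [-0.2   0.5  -0.29  1.99  0.22  0.68  0.77]
25.55 [0.4877 0.1977 0.0596] [ 0.2  2.2 -0.9] 0.04162224125242607 [ 0.44 -0.04 -0.01]
```

```bash
python3 - <<'E'
from h import *
c=np.array([.488,.1977]); z=.0595; y0=80
effector.close(f_grip=30)
def yaw():
    x=R.from_quat(manip.current_tcp_rot()).as_matrix()[:,0]; return np.degrees(np.arctan2(x[1],x[0]))
def rd(): return round(manip.current_clock(),2),round(yaw(),2),(manip.current_force()).round(1),manip.current_wrist_torque().round(3),round(manip.current_finger_gap(),4)
def go(y): manip.servo_line([*c,z-.004*(y0-y)/360],down(np.radians(y)),vel=.1)
go(80); print(*rd()); t0=manip.current_wrist_torque()[2]
y=80
try:
  while y>-50:
    y-=8 if y>-12 else 3
    go(y); t=manip.current_wrist_torque()[2]-t0; print(y,*rd())
    if abs(t)>.3: break
except Exception as e: print(repr(e))
E
```

```text
26.02 80.01 [-1.1  2.8  1.2] [0.42  0.238 0.016] 0.0411
72 26.31 72.18 [-0.9  2.   1.8] [ 0.355  0.249 -0.053] 0.0411
64 26.6 64.28 [-0.9  2.5  2.1] [ 0.333  0.361 -0.052] 0.0414
56 26.89 56.32 [-1.7  2.6  2.6] [ 0.386  0.411 -0.048] 0.0414
48 27.18 48.35 [-2.1  1.8  2.9] [ 0.405  0.504 -0.089] 0.0413
40 27.48 40.35 [-2.   2.1  2.4] [ 0.409  0.482 -0.063] 0.0411
32 27.77 32.35 [-2.1  1.9  3.1] [ 0.405  0.546 -0.05 ] 0.0414
24 28.06 24.35 [-2.4  2.   3.6] [ 0.464  0.647 -0.085] 0.0414
16 28.35 16.35 [-2.9  3.1  3.6] [ 0.492  0.65  -0.061] 0.0418
8 28.64 8.35 [-3.   2.5  1.7] [ 0.471  0.576 -0.096] 0.0416
0 28.93 0.35 [-3.2  2.2  3.4] [ 0.498  0.648 -0.042] 0.0415
-8 29.23 -7.65 [-2.5  3.   2.3] [ 0.566  0.682 -0.084] 0.0414
-16 29.52 -15.65 [-2.4  3.   2.6] [ 0.509  0.671 -0.019] 0.0416
-19 29.77 -18.75 [-2.6  3.6  1.8] [ 0.643  0.645 -0.037] 0.0413
-22 30.02 -21.82 [-2.   2.7  1.4] [ 0.631  0.674 -0.053] 0.0412
-25 30.27 -24.84 [-3.   3.4  2.8] [ 0.688  0.676 -0.124] 0.0415
-28 30.52 -27.84 [-2.8  2.8  2.6] [ 0.643  0.663 -0.02 ] 0.0413
-31 30.77 -30.76 [-2.8  3.   2.9] [0.311 0.689 0.721] 0.0409
```

```bash
cat >> h.py <<'E'
c=np.array([.488,.1977]); z0=.0595; y0=80
def yaw():
    x=R.from_quat(manip.current_tcp_rot()).as_matrix()[:,0]; return np.degrees(np.arctan2(x[1],x[0]))
def rd(): return round(manip.current_clock(),2),round(yaw(),2),(manip.current_force()).round(1),manip.current_wrist_torque().round(3),round(manip.current_finger_gap(),4)
def go(y): manip.servo_line([*c,z0-.004*(y0-y)/360],down(np.radians(y)),vel=.1)
E
python3 - <<'E'
from h import *
print(*rd())
for y in np.arange(-30.5,-27.4,.5):
    go(y); print(y,*rd())
E
```

```text
30.77 -30.76 [-2.8  3.   2.9] [0.311 0.689 0.721] 0.0409
-30.5 31.02 -30.43 [-2.8  2.1  3.7] [0.341 0.825 0.697] 0.0414
-30.0 31.27 -30.0 [-3.2  2.7  3.8] [0.316 0.819 0.434] 0.0414
-29.5 31.52 -29.52 [-4.   2.3  5.5] [0.212 0.924 0.359] 0.0414
-29.0 31.77 -29.02 [-4.4  1.3  4.6] [0.224 0.924 0.167] 0.0414
-28.5 32.02 -28.53 [-3.3  1.3  4.6] [ 0.173  0.988 -0.008] 0.0413
-28.0 32.27 -28.0 [-4.2  0.8  4.1] [ 0.039  1.01  -0.006] 0.0414
-27.5 32.52 -27.5 [-4.5  1.5  4.4] [ 0.066  1.013 -0.049] 0.0415
```

```bash
python3 - <<'E'
from h import *
for y in [-20,-10,0,10,20,30,40,50,57,61.5]:
    go(y); print(y,*rd())
manip.sleep(.3); print(*rd(),manip.current_tool_pos())
for n in("scene","top"):
    im=viewer.get_image(n); cv2.imwrite(f"pics/{n}8.png",im[:,:,::-1])
s=cv2.imread('pics/scene8.png'); cv2.imwrite('pics/z8.png',cv2.resize(s[210:310,240:340],None,fx=6,fy=6,interpolation=cv2.INTER_CUBIC))
E
```

```text
-20 32.8 -20.17 [-3.8  0.8  4.1] [0.045 0.982 0.073] 0.0416
-10 33.12 -10.29 [-4.7  0.4  4.4] [-0.05   0.953  0.051] 0.0413
0 33.45 -0.33 [-4.5  0.5  4.4] [-0.091  0.919  0.029] 0.0414
10 33.77 9.65 [-3.5  0.6  4. ] [-0.112  0.948  0.051] 0.0417
20 34.1 19.65 [-3.5  0.2  5.4] [-0.196  0.927  0.06 ] 0.0416
30 34.42 29.64 [-3.9  0.5  4.9] [-0.21   0.831  0.096] 0.0415
40 34.75 39.65 [-3.3 -0.6  4.9] [-0.215  0.827  0.088] 0.0412
50 35.08 49.65 [-3.4  0.1  4.3] [-0.197  0.794  0.034] 0.0412
57 35.35 56.66 [-4.1  0.2  3.6] [-0.202  0.669  0.007] 0.0414
61.5 35.6 61.23 [-2.5 -0.4  4.1] [-0.195  0.696  0.066] 0.0416
35.9 61.42 [-2.4  0.1  3.1] [-0.228  0.641 -0.057] 0.0412 [0.48805087 0.19770091 0.05928198]
```

View pics/z8.png

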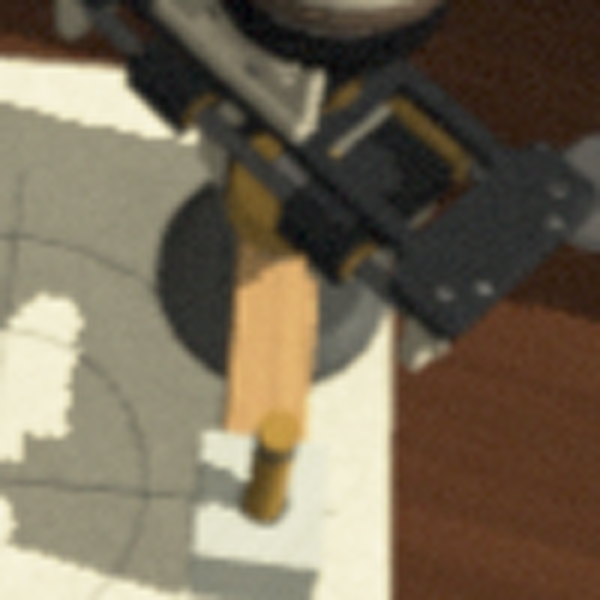

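View pics/scene8.png

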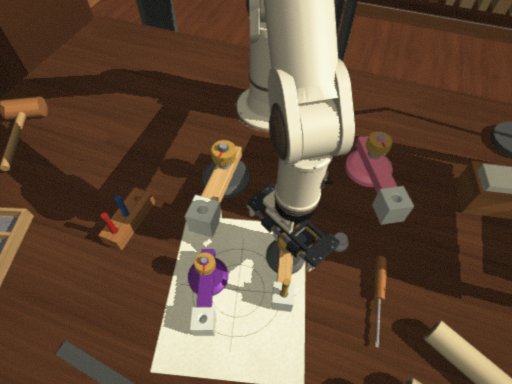

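```bash
python3 - <<'E'
from h import *
print(*rd(),proj('scene',[.5894,.2217,.117]),proj('scene',[.5894,.2217,.127]))
print(manip.hand_in(),*rd())
E
```

```text
36.0 61.45 [-4.1 -1.   4.1] [-0.175  0.581 -0.042] 0.0416 [285.44035922 281.02191203] [285.87319981 279.07661637]
the job is handed in; nothing more can be done
the job is handed in; nothing more can be done
```

The job is handed in at about 36 s of the 64 s allowed. The brass holder is in the bore of the smaller wood-coloured compass. The nut went down to its stop, came back a quarter turn, and is still gripped at 30 N.

- **Holder:** the foot went down the bore without resistance and met the floor at TCP height 0.0709 m, against 0.071 m expected. The last picture shows it standing in the block.
- **Nut:** the stop was clear. Wrist torque jumped from about 0 to 0.72 N m after roughly 108.6° of clockwise turning (1.90 rad). The mark in the first pictures suggested a starting angle of 1.91 rad (top view) and 2.07 rad (scene view, rough), so those agree only roughly.
- **Quarter turn:** I eased back until the stop torque vanished, at gripper yaw −28.6°, and took that as zero. The final yaw reads 61.45°, which is 90° back. The finger gap held at about 41.6 mm and the remaining torque was about 0.05 N m.
- **Not confirmed:** the gripper hides the nut's red mark in the last picture, so the final angle rests on torque and yaw rather than on sight.
- **Cameras:** the two views disagreed by about 5 mm in y. I corrected for that by comparing the held rod with the bore in the same picture.
- **Bystanders:** the red and blue holders, paperweight and screwdriver look untouched in the last scene view, though the gripper partly covers the paperweight.

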